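# Lock the lamp and hold the cuvette in the light path

## Task

Turn the captive hex nut on top of the lamp head clockwise (seen from above) to its stop. Then lift the tallest cuvette out of the rack, your fingers touching only its two broad frosted faces and never the clear windows, and hold it upright in the middle of the gap between lamp head and detector, so that the beam would pass centrally through both windows about a third of the way up the cuvette. Finish while still holding it there, still and touching nothing else, with the short cuvettes and everything else left in place.

Things in the scene. Friction and masses are not known exactly. Their poses are not given: they have to be found in the camera images.
- bench: Fixed optical bench: aluminium plate 290 x 80 x 12 mm; origin at worktop height under the middle of the light gap, x along the light path, z up. Lamp head (grey box, x 65 to 125 mm, 52 wide, 80 high) at +x, detector (x -115 to -68 mm, 92 high) at -x. A black 28 mm barrel on each ends at x = +45 and -45 mm; the 90 mm gap is empty above the plate but for 4 mm screw heads.
- light_path (a point): Point on the beam axis, midway between the two barrels, 62 mm above the worktop; x axis along the beam (from the detector to the lamp head), z up.
- nut (a joint): Angle of the hex nut on the lamp head (rad): grows as it is turned clockwise seen from above; it starts between 0 and 0.35 and the hard stop is at 1.25 (a small lug below the nut then meets a stop pin). It stays where it is left; turning it takes about 0.08 N m.
- nut_top (a point): Centre of the nut's top face, 111 mm above the worktop, 95 mm from light_path along +x; turns with the nut, axis z up. Steel hexagon 32 mm across flats, 24 mm high, underside 7 mm over the lamp head; one pair of flats faces its +x and -x, the others 60 and 120 degrees round. An 18 mm disc stands 4 mm up on top. Flange, lug and stop pin below it reach 84.5 mm height, radius 26 mm.
- rack: Fixed grey plastic rack 156 x 50 x 22 mm (x, y, z), origin under its centre at worktop height. Three pockets in a row along its x axis at x = -52, 0 and +52 mm, each 24.5 x 14.5 mm (x, y) and 16 mm deep; a cuvette stands in each.
- tall_cell: Tallest cuvette, 22.5 x 12.5 x 56 mm (x, y, z), about 37 g: frosted white slabs form its broad +y and -y faces, 12.5 mm apart outside; clear glass windows form its narrow +x and -x faces, 22.5 mm apart. Origin under its centre, z up. It stands in any of the three pockets, 40 mm above the rack, its x axis along the rack's x.
- tall_cell_windows: The two clear windows of the tallest cuvette (narrow faces at its +x and -x ends); same origin and axes as tall_cell. Not to be touched by the fingers.
- tall_cell_spot (a point): Point on the tallest cuvette's vertical axis 16 mm above its underside, between the windows: where the beam should pass. Axes as tall_cell.
- short_cell_1: Shorter cuvette, 22.5 x 12.5 x 38 mm, otherwise alike, standing in another pocket, 22 mm of it above the rack; origin under its centre. Stays there.
- short_cell_2: Shorter cuvette, like short_cell_1, in the remaining pocket. Stays there.
- jar_a: Bystander: empty glass jar, 56 mm diameter, 42 mm high, between bench and rack; origin under its centre.
- beaker: Bystander: small glass beaker, 45 mm wide, 57 mm high, behind the rack; origin under its centre.
- vial: Bystander: slim vial with white cap, 20 mm diameter, 76 mm high, behind the rack; origin under its centre.
- lid_white: Bystander: white jar lid, 50 mm diameter, 12 mm high, lying behind the rack; origin under its centre.

How it is judged:
By the outcome, as a careful person would: the job done as asked, in the order asked, and still so for the second after the job is handed in, while the arm keeps its last pose, push and grip.
It also fails if it takes over 67 s, if anything falls off the work surface, if the arm or the gripper's body presses on something with over 40 N, if the wrist force passes 120 N, or if a joint passes its speed limit or range.

## Robot

A 6-joint arm with a two-finger parallel gripper is mounted at the origin on a cart in front of the work surface, level with it; the furniture and walls round the work are solid. World frame = base frame: x ahead of the robot, y to its left, z up, the work surface at z = 0. Lengths are in mm, angles in rad, forces in N, time in s.
With the tool pointing down it reaches from about 275 to 825 mm from the base axis. Payload 4.9 kg.
Tool frame: the origin (TCP) lies on the centre line of the jaws, within the pads' length; the fingertips stand 8 mm ahead of it and the grasp point (between the pads) lies 11 mm behind it; x points along the fingers, y is the direction in which the jaws open and shut, and the axes are right-handed (so a half turn about x gives the same grasp; the last joint's range is limited). The gripper opens to 85 mm and grips with 20 to 120 N. Pads are 22 mm wide; open, the fingers measure 114 mm over their backs; the gripper's body (76 mm by 85 mm) begins 54 mm behind the grasp point. The pads swing forward as they close: fully open they stand 13 mm farther back than shut.
Start: joints at [-1.425, 0.326, -0.193, 1.052, 0, 1.437], TCP at [151.901, -528.625, 239.281] pointing down, gripper open.
Joint ranges: [-2.65, 2.65], [-0.97, 1.79], [-1.3, 1.35], [-1.93, 2.1], [-1.47, 1.37], [-3.14, 3.14]. Speed limits (rad/s): [2.57, 2.57, 3.14, 3.14, 3.14, 3.14].

## Interface

Orientations are given as a unit quaternion [w, x, y, z].
In Python, from workcell import status, read_camera, calibration, robot, spot_in, silhouettes, place_of gives the robot as it stands.
- The arm moves only by the tool step_arm, never from a script. Its argument "moves" is a list of rows, each a list of 2 entries, a list of its own where there are three numbers: the shift along the world's x, y, z in m, then the turn about the world's z in degrees. In form: [[[tx, ty, tz], yaw], ...]. A call has 1 to 8 rows; each row is the pose to reach, as a shift and turn from the pose commanded when the call began; what a row does not reach only later rows make up. A row lasts 1/8 s, in which the tool goes at most 62.5 mm and 10.7 degrees, less where a joint would pass 70% of its speed; a pose out of reach is approached as far as the arm can. A call with a gripper value outside its range is refused whole. "hand" is the opening, from -1 (shut) to 1 (fully open), so that 0 is half open, set as the call begins (left out, the last holds). The fingers move at their own pace and stop on an object; the grip force is fixed at half the most. Time passes only in rows, so rows that repeat a pose let the fingers close. It gives the time, the measured TCP pose, the force and the opening at its end, in the units of the state.
- status.observe(): the state, without advancing time (a new reading comes with each control period).
- read_camera(name): name is "scene" or "top"; returns the picture (480x640x3 uint8, red, green, blue); there is no depth.
- calibration(name): a dict with "intrinsics" (3x3 intrinsics, pixels), "k1" (the pictures are not rectified: a ray, as slopes to the right and down, at radius r is drawn at 1 + k1 r^2 times it, then the intrinsics apply), "extrinsics" (4x4, takes a point from camera to world coordinates). Camera axes: x right, y down, z forward; pixel columns grow to the right and rows downward; lengths in mm; the calibration is good to about 2 mm. A picture is of the moment at which its call begins. calibration takes no time and is no camera call.
- robot.hand_in(): hands the job in, once; it reports no verdict.
Trained networks look in the newest picture that a camera, given by its name, has taken for a name from the list of things; names that differ only in an ending like _2 or _b are one class to them, and where a whole thing is asked for, a point or a joint stands for the part that bears it (a point fixed in the world has none). Each returns a list of dicts, best first, with "confidence" (0 to 1); they miss things now and then, are a little off and sometimes report something else, mostly with a low value. They report only what shows in the picture. A call takes as long as a camera call.
- spot_in(camera, query): "point" ([x, y, z] in mm, in world coordinates, good to about 4 mm: the middle of the surface that is visible of it).
- silhouettes(camera, query): "region" (480x640 bool, what is visible of it).
- place_of(camera, query): "point" ([x, y, z] in mm, in world coordinates, good to about 4 mm: a listed point, or the origin of a listed thing).
The state is a dict: "time": time; "qpos": joint angles; "qd": joint speeds; "tau": joint torques, N m; "eef_pos": TCP position; "tcp_rot": TCP orientation; "force": force on the tool from outside, world axes, zero at the start; "torque": the same for the moment, N m; "width": opening from 0.0 (shut) to 1.0 (fully open).
Only numpy, scipy, OpenCV 4.12 (cv2) and the standard library are available. Lean on these libraries where they do the work, as an engineer would, in place of code of your own. Each camera call takes 0.05 s, during which the arm holds its last target.

## Working session

There is one attempt and no reset: what is moved stays moved. The work goes in short steps, Python scripts to look and compute and a tool call to move; the robot and the scene stay as the last step left them, time stands still between calls to the robot, and variables do not carry over. Pictures are saved under pics/ and viewed, and the job is handed in when it is done.

Besides the shell and the picture viewer there is one more tool, called after "Emit:" in YAML: its name, and indented under it one key for each argument. step_arm: Moves the arm, as the interface text tells. Its arguments: {"type":"object","properties":{"moves":{"type":"array","items":{"type":"array"}},"hand":{"type":"number"}},"required":["moves"]}

```bash
ls; mkdir -p pics; python3 - <<'E'
from workcell import status, read_camera, calibration, robot, spot_in, silhouettes, place_of
import cv2,numpy as np
print(status.observe())
for c in ["scene","top"]:
    im=read_camera(c); cv2.imwrite(f"pics/{c}0.png",im[:,:,::-1])
    k=calibration(c); print(c,k)
    for q in ["bench","light_path","nut_top","rack","tall_cell","tall_cell_spot","short_cell_1","jar_a","beaker","vial","lid_white"]:
        try:
            print(q,[(np.round(d["point"]),round(d["confidence"],2)) for d in place_of(c,q)][:3])
        except Exception as e: print(q,e)
print(status.observe()["time"])
E
```

```text
pics
{'time': 0.0, 'qpos': array([-1.42520586e+00,  3.26982137e-01, -1.93592181e-01,  1.05201871e+00,
        4.44030691e-06,  1.43663363e+00]), 'qd': array([ 0.00059339, -0.00056947, -0.00031851,  0.00061087,  0.00159084,
        0.00216291]), 'tau': array([-1.43486886e-03, -4.43397760e+01,  2.62442476e+01,  1.54219160e-02,
       -1.93642577e-04,  8.55866972e-06]), 'eef_pos': array([ 151.811873  , -528.02735636,  238.47786117]), 'tcp_rot': array([-0.0979502 , -0.70019828, -0.09922065,  0.7002024 ]), 'force': array([ 0.25643186, -0.36928399, -0.05493212]), 'torque': array([-0.02813542, -0.00647389,  0.04753809]), 'width': 0.9992973406163146}
scene {'intrinsics': array([[506.71243646,   0.        , 320.47114646],
       [  0.        , 506.71243646, 248.59015118],
       [  0.        ,   0.        ,   1.        ]]), 'k1': 0.031867840566902984, 'extrinsics': array([[ 6.79564568e-01, -3.60128398e-01,  6.39139683e-01,
        -3.27717820e+02],
       [-7.33591171e-01, -3.40708408e-01,  5.88015115e-01,
        -8.93381842e+02],
       [ 5.99932271e-03, -8.68461466e-01, -4.95720375e-01,
  
[... 1042 characters left out ...]
000e+00,  0.00000000e+00,  0.00000000e+00,
         1.00000000e+00]])}
bench [(array([470., 204.,  -2.]), 0.81)]
light_path [(array([469., 206.,  61.]), 0.91), (array([ 387., -116.,   -3.]), 0.37)]
nut_top [(array([473., 299., 110.]), 0.83)]
rack [(array([ 489., -319.,    5.]), 0.69)]
tall_cell [(array([ 515., -279.,    6.]), 0.57)]
tall_cell_spot [(array([ 516., -274.,   21.]), 0.57)]
short_cell_1 [(array([ 484., -322.,    7.]), 0.53), (array([ 455., -363.,    1.]), 0.41)]
jar_a [(array([ 386., -120.,   -3.]), 0.57)]
beaker [(array([ 709., -260.,    2.]), 0.58)]
vial [(array([ 672., -367.,    1.]), 0.6), (array([470., 205.,  64.]), 0.28)]
lid_white [(array([ 640., -495.,    1.]), 0.75)]
1.2
```

View pics/scene0.png

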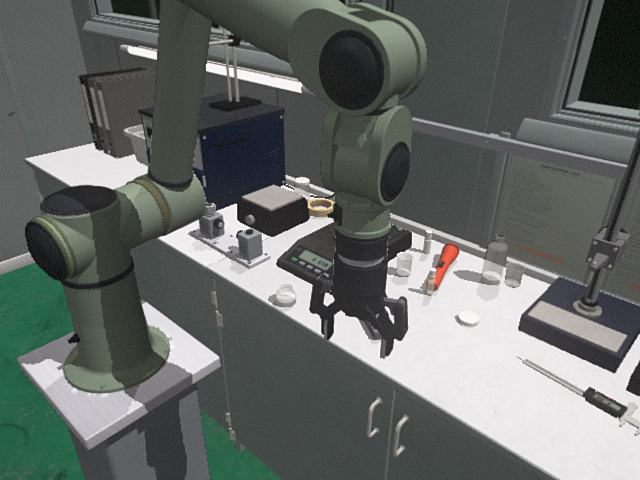

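View pics/top0.png

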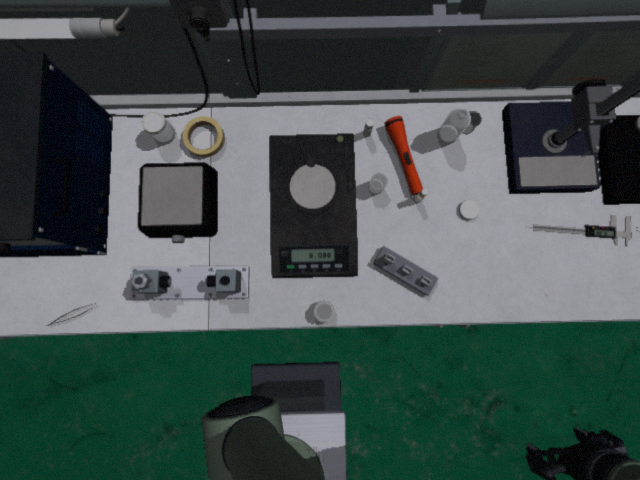

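```bash
python3 - <<'E'
import cv2
im=cv2.imread("pics/top0.png")
a=cv2.resize(im[235:315,120:255],None,fx=5.5,fy=5.5,interpolation=cv2.INTER_CUBIC)
b=cv2.resize(im[235:305,360:450],None,fx=8,fy=8,interpolation=cv2.INTER_CUBIC)
cv2.imwrite("pics/za.png",a);cv2.imwrite("pics/zb.png",b)
im=cv2.imread("pics/scene0.png")
cv2.imwrite("pics/zc.png",cv2.resize(im[190:280,180:290],None,fx=6,fy=6,interpolation=cv2.INTER_CUBIC))
E
```

```text
(no output)
```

View pics/za.png

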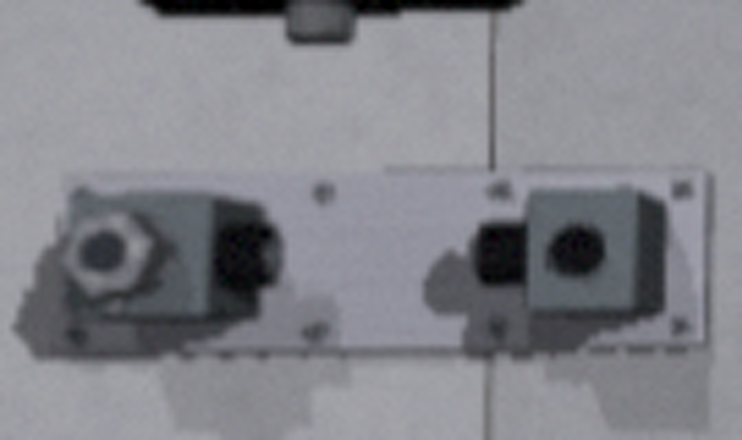

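View pics/zb.png

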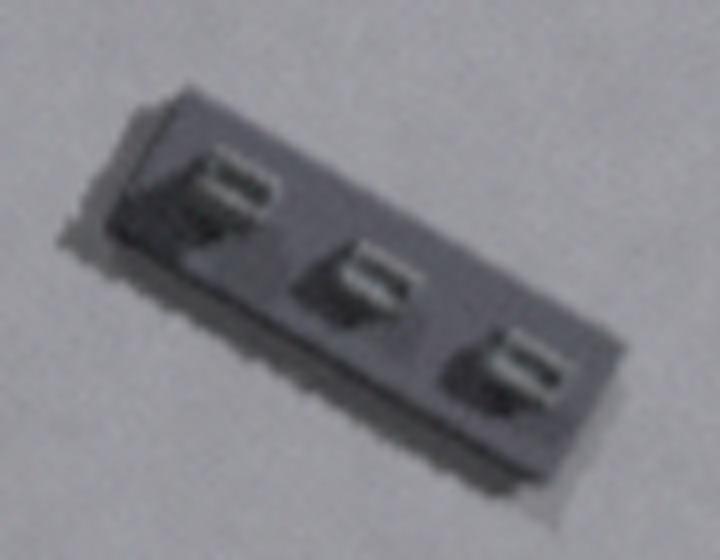

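View pics/zc.png

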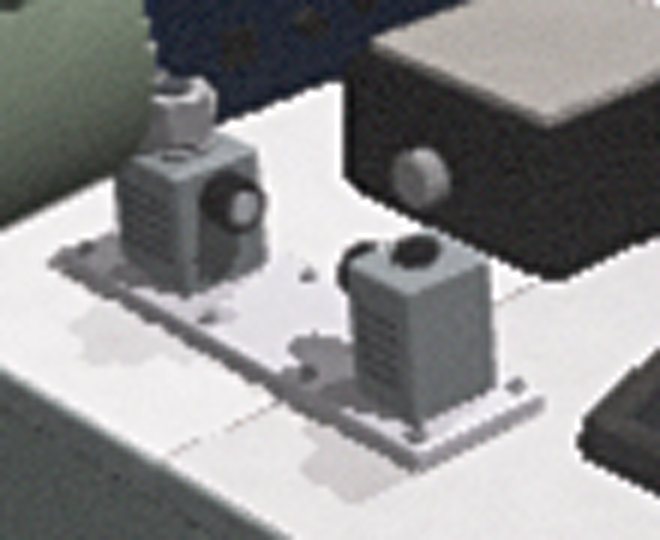

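```bash
cat > h.py <<'E'
import numpy as np, cv2
from workcell import status, read_camera, calibration, robot, spot_in, silhouettes, place_of
from scipy.optimize import least_squares, minimize
def proj(c,P):
    k=calibration(c); E=np.array(k["extrinsics"]);K=np.array(k["intrinsics"])
    p=(np.atleast_2d(P)-E[:3,3])@E[:3,:3]
    s=p[:,:2]/p[:,2:]; r2=(s**2).sum(1,keepdims=True); s=s*(1+k["k1"]*r2)
    return s@K[:2,:2].T+K[:2,2]
def onplane(c,uv,z):
    k=calibration(c); E=np.array(k["extrinsics"]);K=np.array(k["intrinsics"])
    d=(np.atleast_2d(uv)-K[:2,2])/K[0,0]; s=d.copy()
    for _ in range(10): s=d/(1+k["k1"]*(s**2).sum(1,keepdims=True))
    r=np.c_[s,np.ones(len(s))]@E[:3,:3].T
    t=(z-E[2,3])/r[:,2]
    return E[:3,3]+r*t[:,None]
def tf(x,y,th,P):
    P=np.atleast_2d(np.array(P,float)); c,s=np.cos(th),np.sin(th)
    return np.c_[x+c*P[:,0]-s*P[:,1], y+s*P[:,0]+c*P[:,1], P[:,2]]
def box(x0,x1,y0,y1,z0,z1):
    return np.array([[x,y,z] for x in(x0,x1) for y in(y0,y1) for z in(z0,z1)],float)
def draw(im,c,parts,sc,off,col=(0,0,255)):
    for P in parts:
        h=cv2.convexHull(((proj(c,P)+.5-off)*sc).astype(np.float32)).astype(int)
        cv2.polylines(im,[h],True,col,1)
def saveim(c,name,x0,x1,y0,y1,sc,parts=()):
    im=read_camera(c)[:,:,::-1]; cv2.imwrite(f"pics/{name}_full.png",im)
    z=cv2.resize(im[y0:y1,x0:x1],None,fx=sc,fy=sc,interpolation=cv2.INTER_CUBIC)
    draw(z,c,parts,sc,np.array([x0,y0])); cv2.imwrite(f"pics/{name}.png",z)
E
python3 - <<'E'
from h import *
read_camera("top")
im=cv2.imread("pics/top0.png")
def maskmodel(parts,x,y,th):
    S=8; m=np.zeros((480*S//1,640*S),np.uint8)
    for P in parts:
        h=cv2.convexHull(((proj("top",tf(x,y,th,P))+.5)*S).astype(np.float32)).astype(int)
        cv2.fillConvexPoly(m,h,255)
    return cv2.resize(m,(640,480),interpolation=cv2.INTER_AREA)/255.
cyl=lambda r,x0,x1,z:np.array([[x,r*np.cos(a),z+r*np.sin(a)] for x in(x0,x1) for a in np.linspace(0,6.28,24)])
vc=lambda r,x,z0,z1:np.array([[x+r*np.cos(a),r*np.sin(a),z] for z in(z0,z1) for a in np.linspace(0,6.28,24)])
bench=[box(-145,145,-40,40,0,12),box(65,125,-26,26,0,80),box(-115,-68,-26,26,0,92),cyl(14,-68,-45,62),cyl(14,45,65,62),vc(17,95,87,111)]
rack=[box(-78,78,-25,25,0,22)]+[box(a-11,a+11,-6,6,22,44) for a in(-52,0,52)]
rack[-1]=box(41,63,-6,6,22,62)
import itertools
for q,parts,x0 in [("bench",bench,(470,204,np.pi/2)),("rack",rack,(489,-319,0.83))]:
    s=silhouettes("top",q)
    if not s: print("none",q);continue
    R=s[0]["region"]; print(q,s[0]["confidence"],R.sum())
    ys,xs=np.nonzero(R);print(xs.min(),xs.max(),ys.min(),ys.max())
    f=lambda p:np.abs(maskmodel(parts,p[0],p[1],p[2]/100)-R).sum()
    best=None
    for d in ([0] if q=="bench" else [-.3,-.15,0,.15,.3]):
        r=minimize(f,[x0[0],x0[1],100*(x0[2]+d)],method="Nelder-Mead",options=dict(initial_simplex=np.array([x0[0],x0[1],100*(x0[2]+d)])+np.array([[0,0,0],[5,0,0],[0,5,0],[0,0,8]]),xatol=.05,fatol=.1,maxiter=120))
        if best is None or r.fun<best.fun: best=r
    print(q,best.x[:2],best.x[2]/100,best.fun)
    p=best.x
    x0_,x1_,y0_,y1_,sc=(120,255,235,315,5.5) if q=="bench" else (360,450,235,305,8)
    z=cv2.resize(im[y0_:y1_,x0_:x1_],None,fx=sc,fy=sc,interpolation=cv2.INTER_CUBIC)
    draw(z,"top",[tf(p[0],p[1],p[2]/100,P) for P in parts],sc,np.array([x0_,y0_]))
    cv2.imwrite(f"pics/fit_{q}.png",z)
E
```

```text
bench 0.65 3920
129 249 265 299
bench [469.67177594 212.05433988] 1.5615453084837483 210.60000000000002
rack 0.87 1174
374 437 246 294
rack [ 486.80937747 -320.53702865] 0.9936313052905211 236.30588235294115
```

View pics/fit_bench.png

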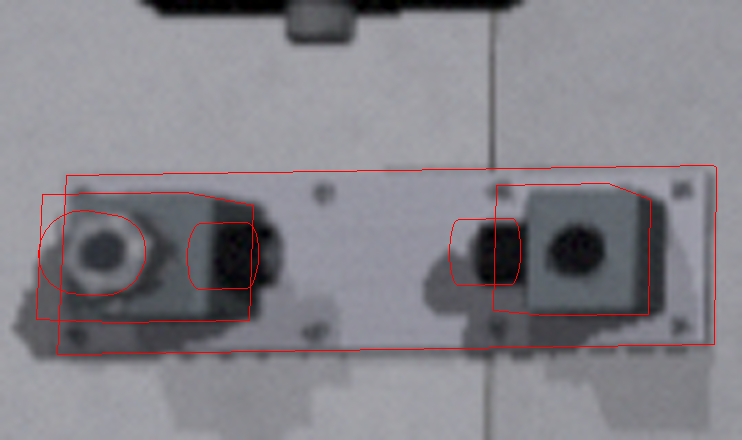

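View pics/fit_rack.png

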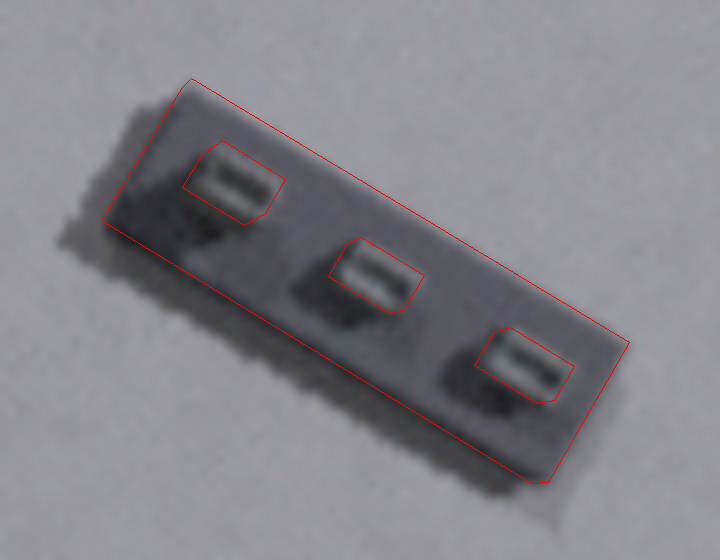

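```bash
cat > fitb.py <<'E'
from h import *
obs=[((-68,26,92),(530,188)),((-115,26,92),(638,188)),((-115,-26,92),(638,312)),((-68,-26,92),(527,312)),
((95,0,115),(103,250)),((65,26,80),(213,193)),((65,-26,80),(206,318))]
# image up = +x world ; bench +x = +y world => bench +y = -x world (image down)
obs=[((a[0],-a[1],a[2]),uv) for a,uv in obs]
P=np.array([o[0] for o in obs],float);U=np.array([o[1] for o in obs])/5.5+[120,235]-0.5+0.09
f=lambda p:(proj("top",tf(p[0],p[1],p[2]/100,P))-U).ravel()
r=least_squares(f,[470,204,157]);print(r.x,np.round(r.fun.reshape(-1,2),1))
p=r.x
cyl=lambda r,x0,x1,z:np.array([[x,r*np.cos(a),z+r*np.sin(a)] for x in(x0,x1) for a in np.linspace(0,6.28,24)])
vc=lambda r,x,z0,z1:np.array([[x+r*np.cos(a),r*np.sin(a),z] for z in(z0,z1) for a in np.linspace(0,6.28,24)])
bench=[box(-145+8,145+8,-40,40,0,12),box(65,125,-26,26,0,80),box(65,125,-26,26,80,80),box(-115,-68,-26,26,0,92),box(-115,-68,-26,26,92,92),cyl(14,-68,-45,62),cyl(14,45,65,62),vc(17,95,111,111),vc(9,95,115,115)]
for c,(x0,x1,y0,y1,sc) in dict(top=(120,255,235,315,5.5),scene=(180,290,190,280,6)).items():
    im=cv2.imread(f"pics/{c}0.png")
    z=cv2.resize(im[y0:y1,x0:x1],None,fx=sc,fy=sc,interpolation=cv2.INTER_CUBIC)
    draw(z,c,[tf(p[0],p[1],p[2]/100,Q) for Q in bench],sc,np.array([x0,y0])); cv2.imwrite(f"pics/fit2_{c}.png",z)
E
python3 fitb.py
```

```text
[468.66255992 199.67402593 155.55433107] [[-0.8 -0. ]
 [ 0.1 -0.2]
 [-0.4  0. ]
 [-0.9  0.2]
 [ 0.6  0.2]
 [ 0.5 -0. ]
 [ 0.8 -0.2]]
```

View pics/fit2_top.png

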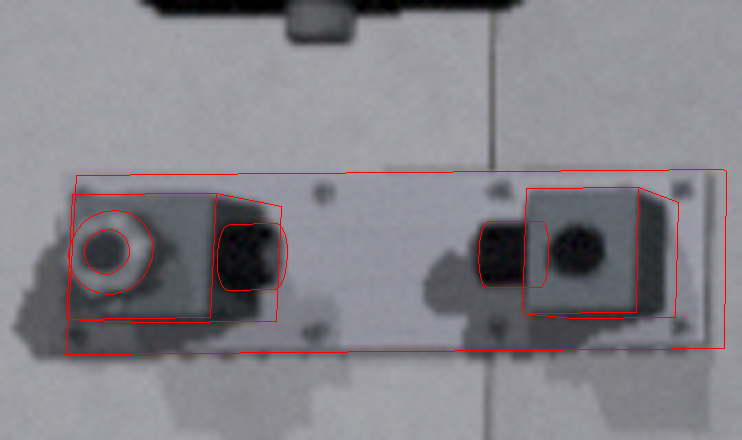

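View pics/fit2_scene.png

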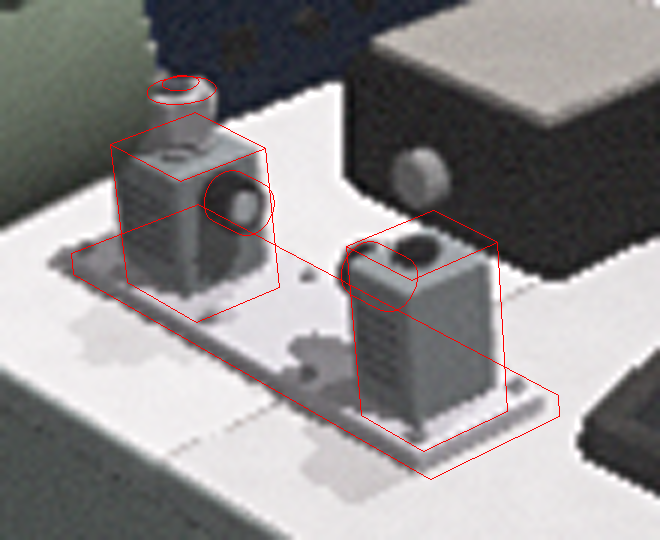

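```bash
python3 - <<'E'
from h import *
from scipy.spatial.transform import Rotation as R
q=status.observe()["tcp_rot"]; print(R.from_quat(q[[1,2,3,0]]).as_matrix().round(3))
im=cv2.imread("pics/top0.png")
x0,x1,y0,y1,sc=125,160,265,300,16
z=cv2.resize(im[y0:y1,x0:x1],None,fx=sc,fy=sc,interpolation=cv2.INTER_CUBIC)
z2=z.copy()
hexa=lambda a,h:np.array([[16/np.cos(np.pi/6)*np.cos(a+np.pi/6+k*np.pi/3),16/np.cos(np.pi/6)*np.sin(a+np.pi/6+k*np.pi/3),h] for k in range(6)])
C=tf(469.5,201.5,1.563,[[95,0,0]])[0]; print(C)
for a,col in((0,(0,0,255)),(.35,(0,255,0))):
    draw(z2,"top",[hexa(1.563-a,111)+[C[0],C[1],0]],sc,np.array([x0,y0]),col)
cv2.imwrite("pics/hexz.png",np.hstack([z,z2])[:, :]); print(z.shape)
s=cv2.imread("pics/hexz.png"); cv2.imwrite("pics/hexz.png",cv2.resize(s,(800,400)))
E
```

```text
[[ 0.     0.276 -0.961]
 [-0.    -0.961 -0.276]
 [-1.     0.    -0.   ]]
[470.24064354 296.49711284   0.        ]
(560, 560, 3)
```

View pics/hexz.png

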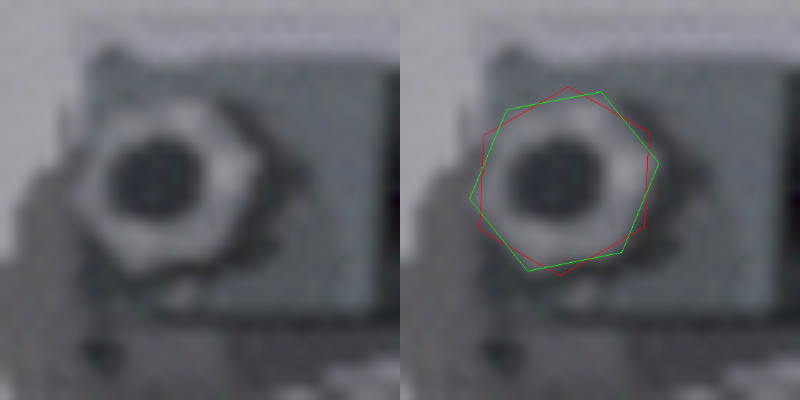

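Emit:
step_arm:
  moves:
    - [[0.04, 0.05, 0], 10]
    - [[0.08, 0.1, 0.0], 20]
    - [[0.12, 0.15, 0.0], 30]
    - [[0.155, 0.2, 0.0], 40]
    - [[0.19, 0.25, 0.0], 50]
    - [[0.22, 0.3, 0.0], 60]
    - [[0.25, 0.35, 0.0], 68]
    - [[0.27, 0.4, 0.0], 75]
  hand: 1

```text
time: 2.35
eef_pos: [423.1, -126.9, 239.6]
tcp_rot: [0.506, 0.494, 0.505, -0.494]
force: [0.7, -0.0, 0.2]
width: 1.004
```

Emit:
step_arm:
  moves:
    - [[0.006, 0.055, 0], 9]
    - [[0.012, 0.11, 0.0], 18]
    - [[0.018, 0.165, 0.0], 27]
    - [[0.024, 0.22, 0.0], 36]
    - [[0.03, 0.275, 0.0], 45]
    - [[0.036, 0.33, 0.0], 54]
    - [[0.042, 0.38, 0.0], 62]
    - [[0.0483, 0.425, 0.0], 69.5]

```text
time: 3.35
eef_pos: [470.2, 298.4, 239.4]
tcp_rot: [0.697, 0.118, 0.697, -0.118]
force: [-0.2, 0.6, -0.0]
width: 0.999
```

```bash
python3 - <<'E'
from h import *
from scipy.spatial.transform import Rotation as R
s=status.observe();q=s["tcp_rot"]; print(s["eef_pos"],s["qpos"].round(2),R.from_quat(q[[1,2,3,0]]).as_matrix()[:,1].round(3))
im=read_camera("top");cv2.imwrite("pics/t1.png",cv2.resize(im[200:340,90:290,::-1],None,fx=4,fy=4,interpolation=cv2.INTER_CUBIC))
im=read_camera("scene");cv2.imwrite("pics/s1.png",im[:,:,::-1])
E
```

```text
[470.16746483 298.35887851 239.35004741] [ 0.43  0.34 -0.17  1.06 -0.    0.77] [0.328 0.945 0.   ]
```

View pics/t1.png

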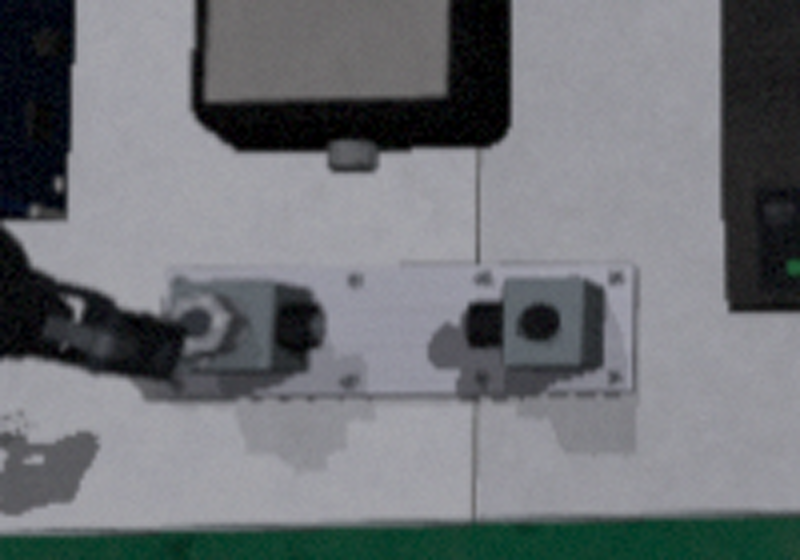

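View pics/s1.png

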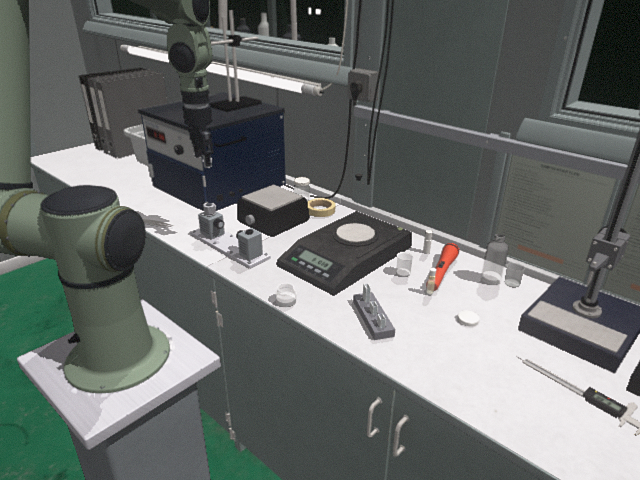

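```bash
python3 - <<'E'
from h import *
print(onplane("top",[[107,253]],0),onplane("top",[[107,253]],150),onplane("top",[[110,125]],150))
E
```

```text
[[547.24305611 424.3018346    0.        ]] [[528.79587302 350.95229899 150.        ]] [[819.88289979 357.21120901 150.        ]]
```

Emit:
step_arm:
  moves:
    - [[0, 0, -0.05], 0]
    - [[0, 0, -0.1], 0]
    - [[0, 0, -0.13], 0]
    - [[0, 0, -0.14], 0]
    - [[0, 0, -0.14], 0]

```text
time: 4.08
eef_pos: [470.3, 296.0, 99.4]
tcp_rot: [0.697, 0.12, 0.697, -0.12]
force: [0.3, -0.0, 0.7]
width: 1.001
```

```bash
python3 - <<'E'
from h import *
s=status.observe(); print(s["eef_pos"],s["force"],s["torque"])
im=read_camera("top");cv2.imwrite("pics/t2.png",cv2.resize(im[235:315,100:200,::-1],None,fx=7,fy=7,interpolation=cv2.INTER_CUBIC))
im=read_camera("scene");cv2.imwrite("pics/s2.png",cv2.resize(im[170:270,160:280,::-1],None,fx=6,fy=6,interpolation=cv2.INTER_CUBIC))
E
```

```text
[470.27991378 295.96655528  99.43600597] [ 0.26055358 -0.01575761  0.69637024] [-7.18815359e-02  4.43240587e-05 -5.59333765e-03]
```

View pics/t2.png

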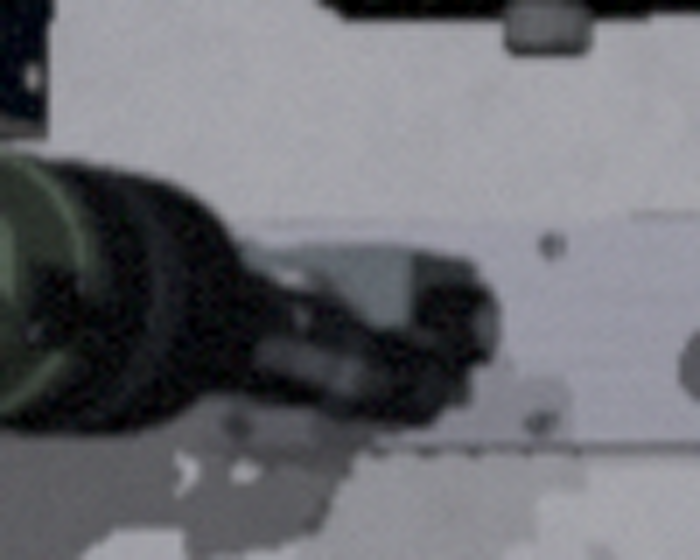

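View pics/s2.png

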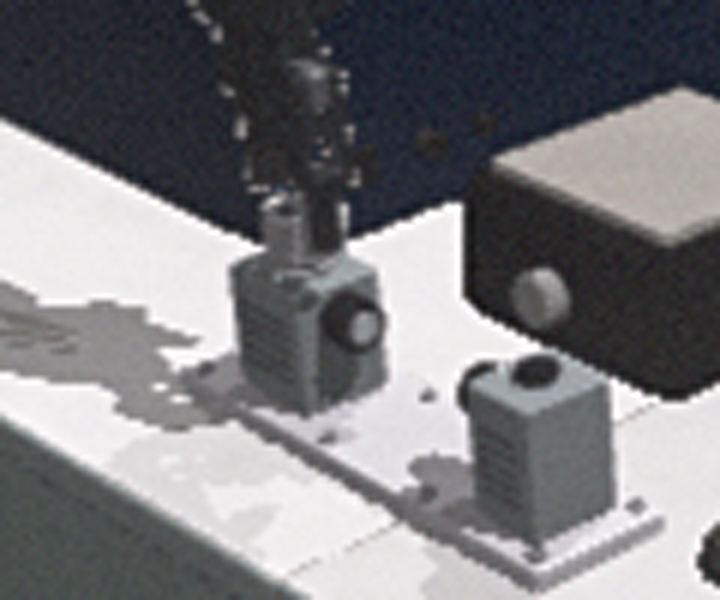

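Emit:
step_arm:
  moves:
    - [[0, 0, 0], 0]
    - [[0, 0, 0], 0]
    - [[0, 0, 0], 0]
    - [[0, 0, 0], 0]
    - [[0, 0, 0], 0]
    - [[0, 0, 0], 0]
  hand: -1

```text
time: 4.92
eef_pos: [470.7, 297.4, 100.1]
tcp_rot: [0.697, 0.12, 0.697, -0.119]
force: [-1.1, 3.9, 6.4]
width: 0.357
```

```bash
python3 - <<'E'
from h import *
s=status.observe(); print(s["eef_pos"],s["force"],s["torque"],s["width"],s["width"]*85)
E
```

```text
[470.73630054 297.35250515 100.13539516] [-1.05047169  3.94173547  6.35793746] [ 0.45760373  0.25193719 -0.10961659] 0.35737585338670447 30.37694753786988
```

Emit:
step_arm:
  moves:
    - [[0.0005, 0.0015, 0], -5]
    - [[0.0005, 0.0015, 0], -11]
    - [[0.0005, 0.0015, 0], -17]
    - [[0.0005, 0.0015, 0], -23]
    - [[0.0005, 0.0015, 0], -29]
    - [[0.0005, 0.0015, 0], -35]
    - [[0.0005, 0.0015, 0], -40]
    - [[0.0005, 0.0015, 0], -44]

```text
time: 5.92
eef_pos: [471.0, 297.8, 100.1]
tcp_rot: [0.601, 0.373, 0.601, -0.372]
force: [-1.7, 0.1, 7.8]
width: 0.36
```

```bash
cat > st.py <<'E'
from h import *
from scipy.spatial.transform import Rotation as R
s=status.observe();q=s["tcp_rot"];y=R.from_quat(q[[1,2,3,0]]).as_matrix()[:,1]
print(s["time"],s["eef_pos"].round(2),"yaw",np.degrees(np.arctan2(y[1],y[0])).round(2),s["force"].round(1),s["torque"].round(3),s["width"],s["qpos"].round(2))
E
python3 st.py
```

```text
5.925 [471.   297.8  100.14] yaw 26.41 [-1.7  0.1  7.8] [-0.112  0.396  0.103] 0.35978418760971215 [ 0.43  0.47 -0.36  0.74 -0.    1.54]
```

Emit:
step_arm:
  moves:
    - [[0, 0, 0], -2]
    - [[0, 0, 0], -4]
    - [[0, 0, 0], -6]
    - [[0, 0, 0], -6]

```text
time: 6.42
eef_pos: [471.0, 297.8, 100.1]
tcp_rot: [0.581, 0.403, 0.581, -0.403]
force: [-1.1, -0.6, 8.0]
width: 0.358
```

```bash
python3 st.py
```

```text
6.425 [471.04 297.83 100.14] yaw 20.51 [-1.1 -0.6  8. ] [-0.068  0.402 -0.115] 0.35849485002398973 [ 0.43  0.47 -0.36  0.74 -0.    1.64]
```

Emit:
step_arm:
  moves:
    - [[0, 0, 0], -2]
    - [[0, 0, 0], -4]
    - [[0, 0, 0], -4]

```text
time: 6.8
eef_pos: [471.0, 297.9, 100.2]
tcp_rot: [0.568, 0.423, 0.567, -0.422]
force: [-1.3, -0.3, 8.3]
width: 0.359
```

```bash
python3 st.py
```

```text
6.8 [471.05 297.87 100.16] yaw 16.65 [-1.3 -0.3  8.3] [-0.125  0.327  0.746] 0.3585394950650351 [ 0.43  0.47 -0.36  0.74 -0.    1.71]
```

Emit:
step_arm:
  moves:
    - [[0, 0, 0], -2]
    - [[0, 0, 0], -3]
    - [[0, 0, 0], -3]

```text
time: 7.18
eef_pos: [471.1, 298.2, 100.2]
tcp_rot: [0.557, 0.436, 0.556, -0.436]
force: [-0.0, -1.0, 7.3]
width: 0.36
```

```bash
python3 st.py
```

```text
7.175 [471.06 298.2  100.16] yaw 13.85 [-0.  -1.   7.3] [-0.053  0.245  1.859] 0.3603515354672759 [ 0.43  0.47 -0.36  0.74 -0.    1.76]
```

Emit:
step_arm:
  moves:
    - [[0, 0, 0], 0]
    - [[0, 0, 0], 0]
    - [[0, 0, 0], 0]
    - [[0, 0, 0], 0]
    - [[0, 0, 0.03], 0]
    - [[0, 0, 0.09], 0]
    - [[0, 0, 0.14], 0]
    - [[0, 0, 0.16], 0]
  hand: 1

```text
time: 8.18
eef_pos: [472.0, 298.4, 262.9]
tcp_rot: [0.556, 0.439, 0.555, -0.436]
force: [-0.1, 0.6, -1.0]
width: 1.003
```

Emit:
step_arm:
  moves:
    - [[0, -0.06, 0], -6]
    - [[0, -0.12, 0.0], -12]
    - [[0, -0.18, 0], -18]
    - [[0, -0.24, 0], -24]
    - [[0, -0.3, 0], -30]
    - [[0, -0.36, 0], -36]
    - [[0, -0.39, 0], -42]
    - [[0, -0.39, 0], -46]

```text
time: 9.18
eef_pos: [470.6, -94.6, 259.2]
tcp_rot: [-0.338, -0.621, -0.338, 0.621]
force: [0.3, -0.3, 0.1]
width: 0.997
```

```bash
python3 st.py; python3 - <<'E'
from h import *
im=read_camera("top");cv2.imwrite("pics/top3.png",im[:,:,::-1])
a=im[265:300,125:160,::-1];b=im[235:305,360:450,::-1]
cv2.imwrite("pics/t3a.png",cv2.resize(a,None,fx=14,fy=14,interpolation=cv2.INTER_CUBIC))
cv2.imwrite("pics/t3b.png",cv2.resize(b,None,fx=8,fy=8,interpolation=cv2.INTER_CUBIC))
im=read_camera("scene");cv2.imwrite("pics/scene3.png",im[:,:,::-1])
cv2.imwrite("pics/s3b.png",cv2.resize(im[275:345,345:405,::-1],None,fx=8,fy=8,interpolation=cv2.INTER_CUBIC))
for q in ["tall_cell","tall_cell_spot","rack","short_cell_1"]:
    for c in ("top","scene"):
        print(c,q,[(np.round(d["point"]),round(d["confidence"],2)) for d in place_of(c,q)][:3])
E
```

```text
9.175 [470.61 -94.57 259.2 ] yaw -32.87 [ 0.3 -0.3  0.1] [ 0.041 -0.063  0.009] 0.9966210885703525 [-0.35  0.18 -0.33  1.06 -0.    1.79]
top tall_cell [(array([ 515., -277.,    6.]), 0.55)]
scene tall_cell [(array([ 514., -278.,    2.]), 0.7), (array([ 390., -116.,    5.]), 0.19)]
top tall_cell_spot [(array([ 518., -277.,   22.]), 0.6), (array([ 388., -116.,   -3.]), 0.41)]
scene tall_cell_spot [(array([ 512., -274.,   22.]), 0.49)]
top rack [(array([ 486., -319.,    3.]), 0.59)]
scene rack [(array([ 487., -319.,   -1.]), 0.79)]
top short_cell_1 [(array([ 484., -325.,   10.]), 0.53)]
scene short_cell_1 [(array([ 454., -367.,    7.]), 0.63), (array([ 486., -322.,    2.]), 0.58)]
```

View pics/t3a.png

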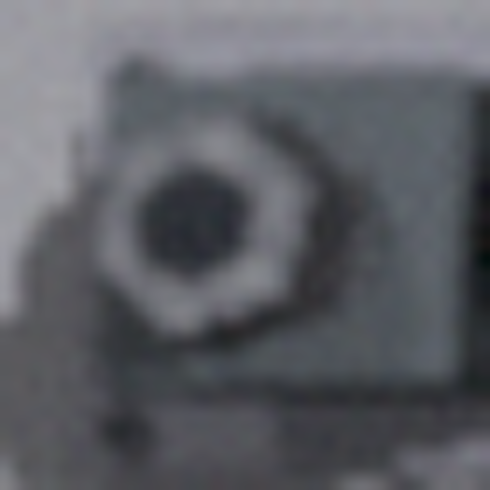

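View pics/s3b.png

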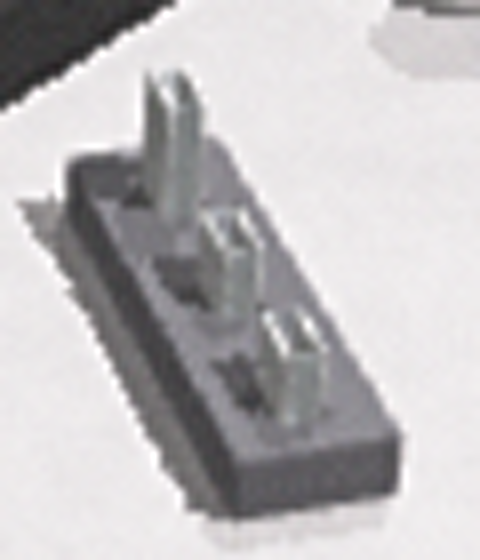

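```bash
python3 - <<'E'
from h import *
p=(486.8,-320.5,.994)
tops=[box(-78,78,-25,25,22,22),box(-78,78,-25,25,0,22),box(40.75,63.25,-6.25,6.25,62,62),box(-11.25,11.25,-6.25,6.25,44,44),box(-63.25,-40.75,-6.25,6.25,44,44)]
out=[]
for c,(x0,x1,y0,y1,sc) in dict(top=(365,445,238,303,8),scene=(345,405,275,345,8)).items():
    im=cv2.imread(f"pics/{c}3.png")
    z=cv2.resize(im[y0:y1,x0:x1],None,fx=sc,fy=sc,interpolation=cv2.INTER_CUBIC)
    draw(z,c,[tf(*p,Q) for Q in tops],sc,np.array([x0,y0])); cv2.imwrite(f"pics/rf_{c}.png",z)
E
```

```text
(no output)
```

View pics/rf_top.png

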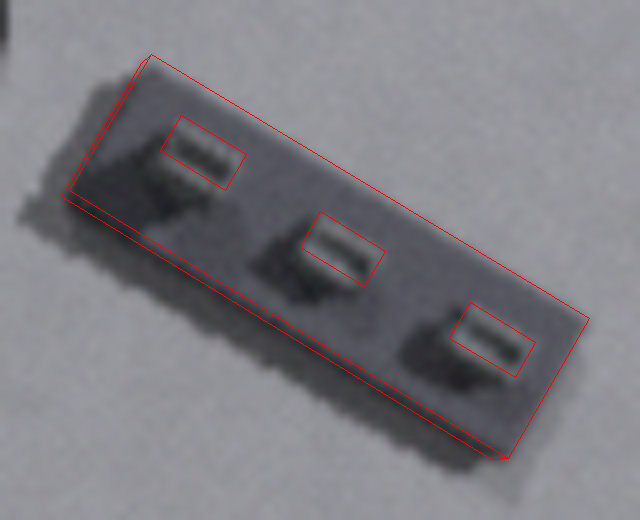

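View pics/rf_scene.png

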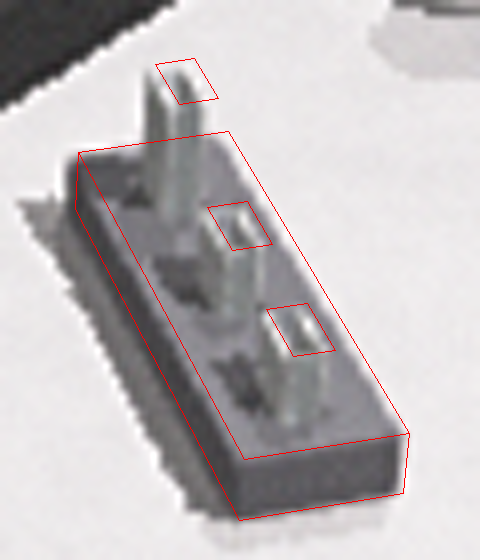

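Emit:
step_arm:
  moves:
    - [[0.015, -0.06, 0], 0]
    - [[0.03, -0.12, 0], 0]
    - [[0.04, -0.165, 0], 0]
    - [[0.044, -0.184, -0.03], 0]
    - [[0.044, -0.184, -0.08], 0]
    - [[0.044, -0.184, -0.12], 0]
    - [[0.044, -0.184, -0.12], 0]

```text
time: 10.55
eef_pos: [512.5, -274.4, 136.2]
tcp_rot: [-0.338, -0.619, -0.343, 0.621]
force: [-0.1, -0.1, 1.0]
width: 0.997
```

```bash
python3 st.py; python3 - <<'E'
from h import *
im=read_camera("top");cv2.imwrite("pics/top4.png",cv2.resize(im[215:315,345:465,::-1],None,fx=6,fy=6,interpolation=cv2.INTER_CUBIC))
im=read_camera("scene")
cv2.imwrite("pics/s4.png",cv2.resize(im[245:345,315:415,::-1],None,fx=6,fy=6,interpolation=cv2.INTER_CUBIC))
E
```

```text
10.55 [ 512.48 -274.39  136.22] yaw -32.45 [-0.1 -0.1  1. ] [0.037 0.064 0.   ] 0.9973123190976687 [-0.62  0.47 -0.25  0.86  0.    1.52]
```

View pics/top4.png

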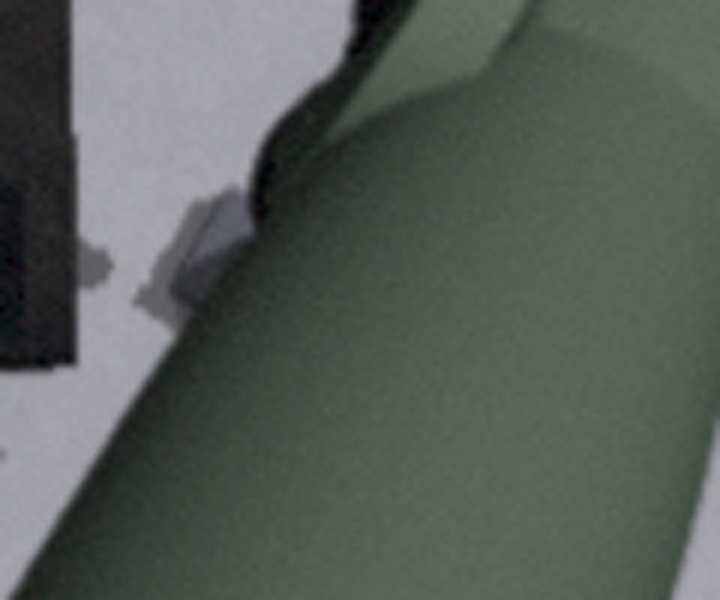

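View pics/s4.png

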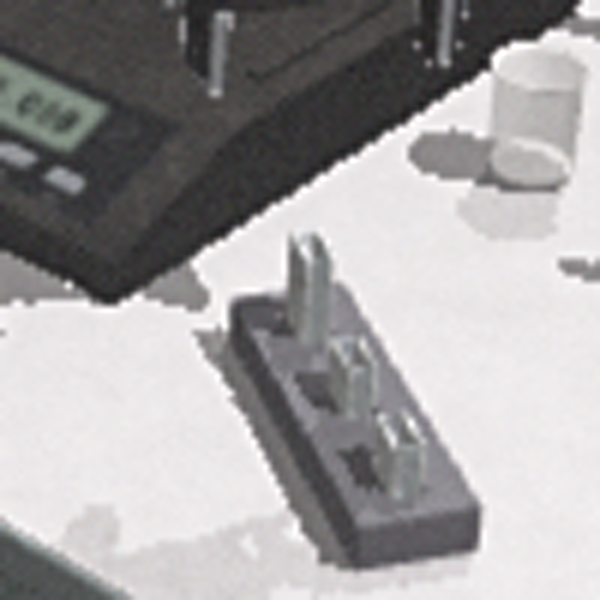

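```bash
python3 st.py; python3 - <<'E'
from h import *
for z in (0,40): print(onplane("top",[[357.3,276],[357,240],[356,136]],z).round())
print(onplane("scene",[[333,295]],0).round())
tip=np.array([[512.5,-274.4,130]]);d=np.array([.84,-.54,0])
for z in (125,130,141): print(z,(proj("scene",np.vstack([tip*[1,1,0]+[0,0,z]+d*42,tip*[1,1,0]+[0,0,z]-d*42]))-[315,245])*6)
E
```

```text
10.65 [ 515.22 -276.21  140.23] yaw -32.44 [ 0.3 -0.6  0.6] [-0.    -0.063 -0.009] 1.0014787862581032 [-0.62  0.47 -0.24  0.86  0.    1.52]
[[ 474. -203.    0.]
 [ 566. -205.    0.]
 [ 842. -212.    0.]]
[[ 472. -199.   40.]
 [ 560. -202.   40.]
 [ 826. -208.   40.]]
[[ 491. -186.    0.]]
125 [[415.29067766  93.70845821]
 [215.90612436 119.92410447]]
130 [[416.14132483  83.03000322]
 [216.35844443 109.1397069 ]]
141 [[418.0260345   59.38432167]
 [217.36065291  85.25740355]]
```

Emit:
step_arm:
  moves:
    - [[0, 0, -0.04], -0.5]
    - [[0, 0, -0.075], -0.5]
    - [[0, 0, -0.094], -0.5]
    - [[0, 0, -0.1], -0.5]
    - [[0, 0, -0.1], -0.5]

```text
time: 11.28
eef_pos: [515.8, -276.8, 40.8]
tcp_rot: [0.338, 0.622, 0.337, -0.621]
force: [-0.5, 0.3, 0.9]
width: 0.999
```

```bash
python3 - <<'E'
from h import *
im=read_camera("scene")
cv2.imwrite("pics/s5.png",cv2.resize(im[245:345,315:415,::-1],None,fx=6,fy=6,interpolation=cv2.INTER_CUBIC))
E
python3 st.py
```

```text
11.325 [ 515.93 -276.88   41.  ] yaw -32.96 [1.1 0.8 0.3] [ 0.026 -0.061 -0.026] 1.003070743423884 [-0.62  0.59 -0.34  0.64 -0.    1.53]
```

View pics/s5.png

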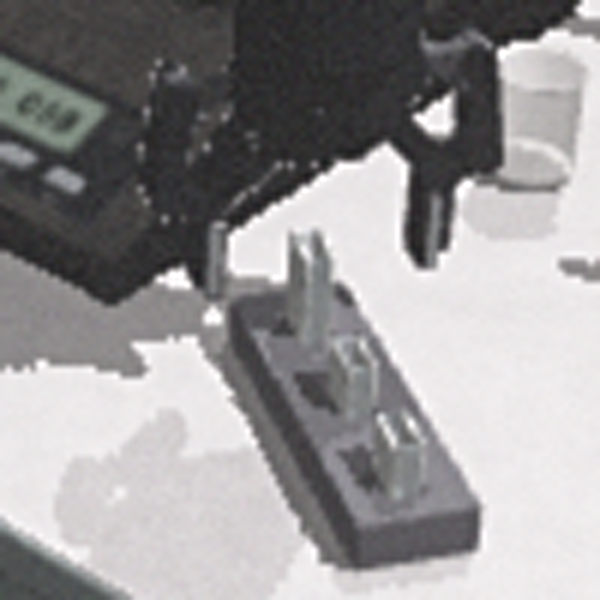

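Emit:
step_arm:
  moves:
    - [[-0.0015, 0.001, 0], 0]
    - [[-0.0015, 0.001, 0], 0]
    - [[-0.0015, 0.001, 0], 0]
    - [[-0.0015, 0.001, 0], 0]
  hand: -0.25

```text
time: 11.82
eef_pos: [513.2, -275.2, 39.4]
tcp_rot: [0.338, 0.621, 0.338, -0.621]
force: [-1.0, -0.6, 0.1]
width: 0.377
```

```bash
python3 - <<'E'
from h import *
im=read_camera("scene")
cv2.imwrite("pics/s6.png",cv2.resize(im[270:325,340:400,::-1],None,fx=10,fy=10,interpolation=cv2.INTER_CUBIC))
E
python3 st.py
```

```text
11.875 [ 513.22 -275.16   39.33] yaw -32.97 [ 0.6  1.  -0.1] [ 0.007  0.016 -0.02 ] 0.37534902198019193 [-0.62  0.59 -0.35  0.64  0.    1.53]
```

View pics/s6.png

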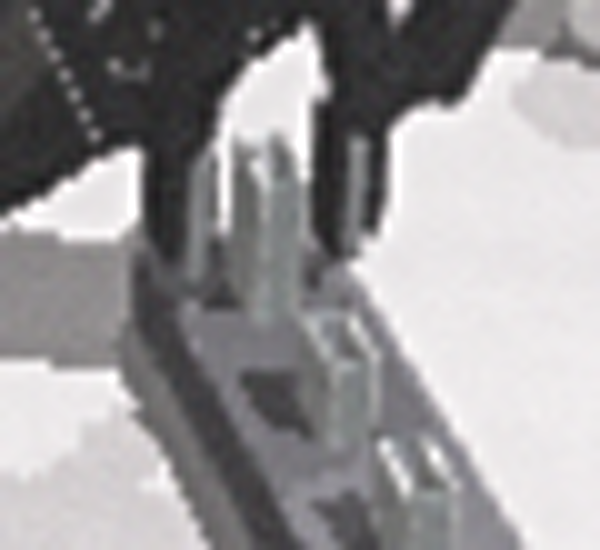

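Emit:
step_arm:
  moves:
    - [[0, 0, 0], 0]
    - [[0, 0, 0], 0]
    - [[0, 0, 0], 0]
    - [[0, 0, 0], 0]
    - [[0, 0, 0], 0]
  hand: -1

```text
time: 12.5
eef_pos: [513.3, -275.2, 39.3]
tcp_rot: [0.338, 0.621, 0.338, -0.621]
force: [0.7, -0.4, -0.2]
width: 0.138
```

```bash
python3 - <<'E'
from h import *
im=read_camera("scene")
cv2.imwrite("pics/s7.png",cv2.resize(im[270:325,340:400,::-1],None,fx=10,fy=10,interpolation=cv2.INTER_CUBIC))
E
python3 st.py
```

```text
12.55 [ 513.29 -275.19   39.31] yaw -32.97 [-0.1 -1.1  0.8] [-0.065 -0.079  0.001] 0.1302053820318268 [-0.62  0.59 -0.35  0.64 -0.    1.53]
```

View pics/s7.png

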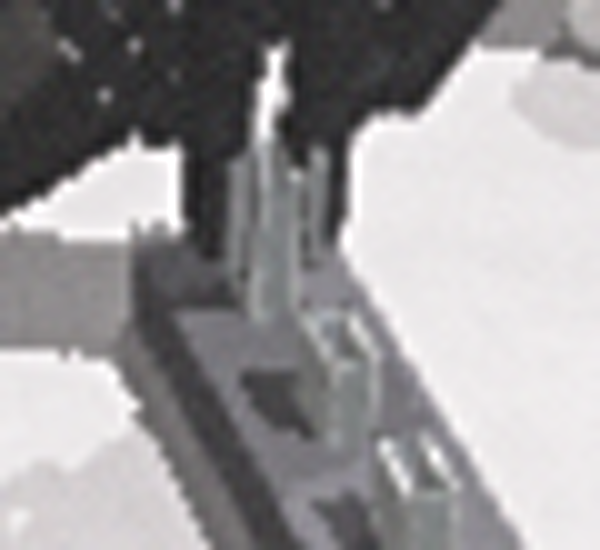

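Emit:
step_arm:
  moves:
    - [[0, 0, 0], 0]
    - [[0, 0, 0.004], 0]
    - [[0, 0, 0.012], 0]
    - [[0, 0, 0.024], 0]
    - [[0, 0, 0.04], 0]
    - [[0, 0, 0.07], 0]
    - [[0, 0, 0.1], 0]
    - [[0, 0, 0.12], 0]

```text
time: 13.55
eef_pos: [513.5, -275.3, 162.0]
tcp_rot: [0.338, 0.622, 0.337, -0.621]
force: [0.0, -0.4, 0.0]
width: 0.136
```

```bash
python3 - <<'E'
from h import *
im=read_camera("scene")
cv2.imwrite("pics/s8.png",cv2.resize(im[225:345,335:415,::-1],None,fx=5,fy=5,interpolation=cv2.INTER_CUBIC))
E
python3 st.py
```

```text
13.6 [ 514.6  -276.05  164.31] yaw -32.96 [ 0.2 -0.1  1.6] [-0.003  0.005 -0.023] 0.13882875203034314 [-0.62  0.44 -0.22  0.9  -0.    1.53]
```

View pics/s8.png

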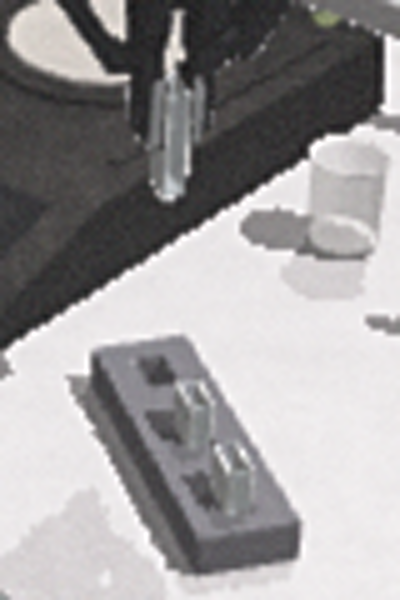

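Emit:
step_arm:
  moves:
    - [[-0.002, 0.03, 0.01], 2]
    - [[-0.005, 0.07, 0.02], 6]
    - [[-0.009, 0.115, 0.025], 10]
    - [[-0.013, 0.16, 0.025], 14]
    - [[-0.017, 0.205, 0.025], 18]
    - [[-0.021, 0.25, 0.025], 22]
    - [[-0.025, 0.29, 0.025], 26]
    - [[-0.028, 0.32, 0.025], 30]

```text
time: 14.6
eef_pos: [484.4, 46.5, 184.6]
tcp_rot: [0.488, 0.512, 0.488, -0.512]
force: [0.4, 0.7, -0.1]
width: 0.137
```

Emit:
step_arm:
  moves:
    - [[-0.004, 0.04, 0], 1]
    - [[-0.008, 0.08, 0], 2.2]
    - [[-0.012, 0.12, 0], 2.2]
    - [[-0.0154, 0.15, 0], 2.2]
    - [[-0.0154, 0.158, 0], 2.2]
    - [[-0.0154, 0.158, 0], 2.2]
    - [[-0.0154, 0.158, 0], 2.2]
    - [[-0.0154, 0.158, 0], 2.2]

```text
time: 15.6
eef_pos: [470.0, 201.9, 184.3]
tcp_rot: [-0.496, -0.504, -0.496, 0.504]
force: [0.8, 0.1, 0.4]
width: 0.137
```

```bash
python3 - <<'E'
from h import *
im=read_camera("scene")
cv2.imwrite("pics/s9.png",cv2.resize(im[150:280,180:300,::-1],None,fx=4.5,fy=4.5,interpolation=cv2.INTER_CUBIC))
im=read_camera("top")
cv2.imwrite("pics/t9.png",cv2.resize(im[215:335,90:270,::-1],None,fx=4,fy=4,interpolation=cv2.INTER_CUBIC))
E
python3 st.py
```

```text
15.7 [469.94 202.16 184.29] yaw -0.84 [ 1.1 -0.3 -0.3] [0.035 0.041 0.081] 0.1373464366789076 [ 0.26  0.3  -0.38  0.89 -0.    1.85]
```

View pics/s9.png

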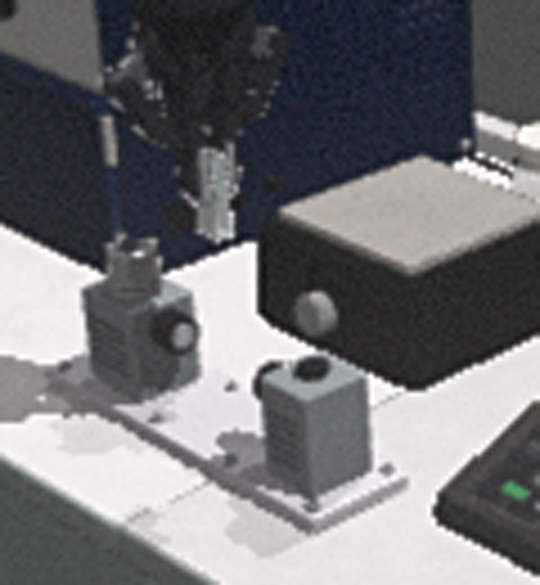

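View pics/t9.png

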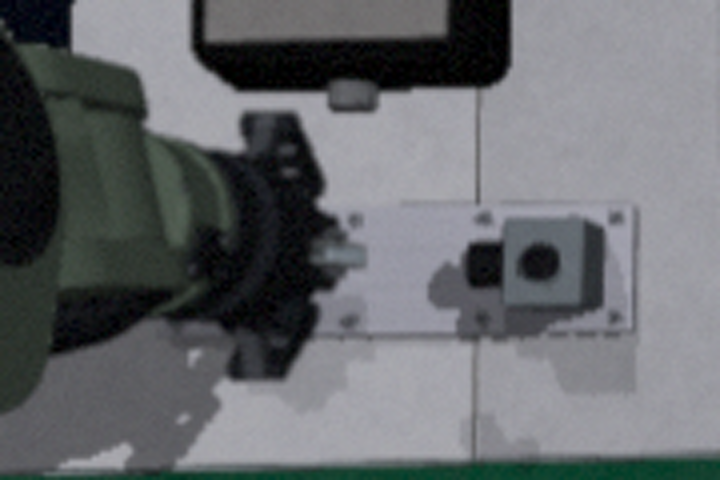

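Emit:
step_arm:
  moves:
    - [[0, 0, -0.02], 0]
    - [[0, 0, -0.045], 0]
    - [[0, 0, -0.07], 0]
    - [[0, 0, -0.09], 0]
    - [[0, 0, -0.1], 0]
    - [[0, 0, -0.105], 0]
    - [[0, 0, -0.105], 0]
    - [[0, 0, -0.105], 0]

```text
time: 16.7
eef_pos: [470.4, 203.0, 79.9]
tcp_rot: [0.497, 0.504, 0.496, -0.503]
force: [0.7, 0.4, -0.9]
width: 0.137
```

```bash
python3 - <<'E'
from h import *
im=read_camera("scene");cv2.imwrite("pics/s10f.png",im[:,:,::-1])
cv2.imwrite("pics/s10.png",cv2.resize(im[190:280,190:280,::-1],None,fx=6.5,fy=6.5,interpolation=cv2.INTER_CUBIC))
im=read_camera("top");cv2.imwrite("pics/t10f.png",im[:,:,::-1])
cv2.imwrite("pics/t10.png",cv2.resize(im[240:320,130:250,::-1],None,fx=6.5,fy=6.5,interpolation=cv2.INTER_CUBIC))
for q in ["tall_cell","tall_cell_spot","light_path","nut_top"]:
    for c in ("top","scene"):
        print(c,q,[(np.round(d["point"],1),round(d["confidence"],2)) for d in place_of(c,q)][:2])
E
python3 st.py
```

```text
top tall_cell [(array([472.7, 201.8,  46.5]), 0.49)]
scene tall_cell []
top tall_cell_spot [(array([471.6, 205.3,  63.3]), 0.63)]
scene tall_cell_spot [(array([467. , 202.9,  61.6]), 0.56)]
top light_path [(array([468.5, 203.8,  64.6]), 0.69)]
scene light_path [(array([470.4, 202.7,  60.5]), 0.69)]
top nut_top [(array([467.5, 205. ,  -0.5]), 0.49), (array([465.1, 206.7,  62.5]), 0.35)]
scene nut_top [(array([471.3, 299.3, 111.8]), 0.57)]
17.2 [469.81 202.87  79.32] yaw -0.77 [ 0.3 -0.3  0.3] [ 0.009 -0.051 -0.005] 0.13952964749637525 [ 0.26  0.43 -0.5   0.64 -0.    1.85]
```

View pics/s10.png

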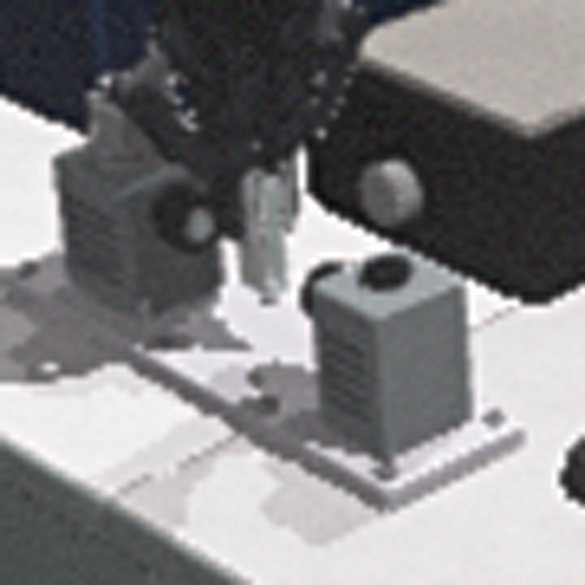

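View pics/t10.png

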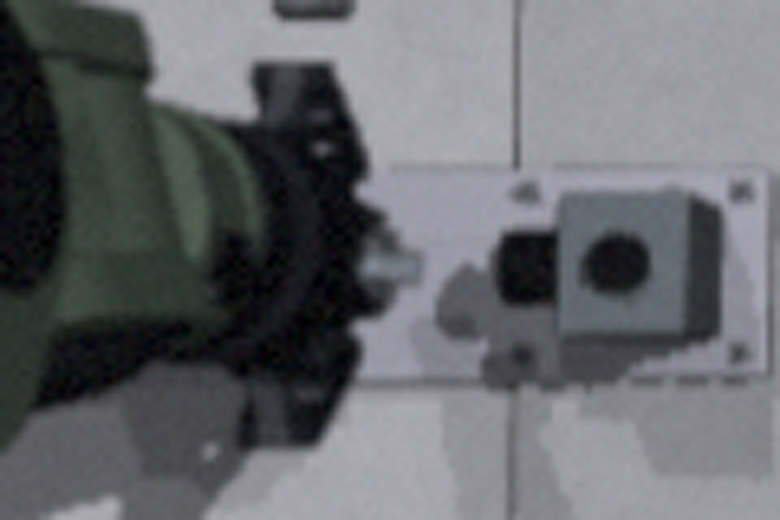

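```bash
python3 - <<'E'
from h import *
cyl=lambda r,x0,x1,z:np.array([[x,r*np.cos(a),z+r*np.sin(a)] for x in(x0,x1) for a in np.linspace(0,6.28,24)])
p=(469.8,202.8,1.558)
bench=[box(65,125,-26,26,80,80),box(65,125,-26,26,12,80),box(-115,-68,-26,26,12,92),box(-115,-68,-26,26,92,92),cyl(14,-46,-45,62),cyl(14,45,46,62),cyl(7,45,45,62)]
cell=[box(-11.25,11.25,-6.25,6.25,46,102),box(-11.25,-11.25,-6.25,6.25,46,102),box(-11.25,11.25,-6.25,6.25,46,46)]
for c,f,(x0,x1,y0,y1,sc) in (("scene","s10f",(190,280,190,280,8)),("top","t10f",(150,245,250,310,8))):
    im=cv2.imread(f"pics/{f}.png")
    z=cv2.resize(im[y0:y1,x0:x1],None,fx=sc,fy=sc,interpolation=cv2.INTER_CUBIC);
    w=z.copy()
    draw(z,c,[tf(*p,Q) for Q in bench],sc,np.array([x0,y0])); draw(z,c,[tf(*p,Q) for Q in cell],sc,np.array([x0,y0]),(0,255,0))
    cv2.imwrite(f"pics/o_{c}.png",z)
    if c=="scene": cv2.imwrite("pics/w_scene.png",cv2.resize(w[120:480,120:480],None,fx=1.6,fy=1.6))
E
```

```text
(no output)
```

View pics/o_scene.png

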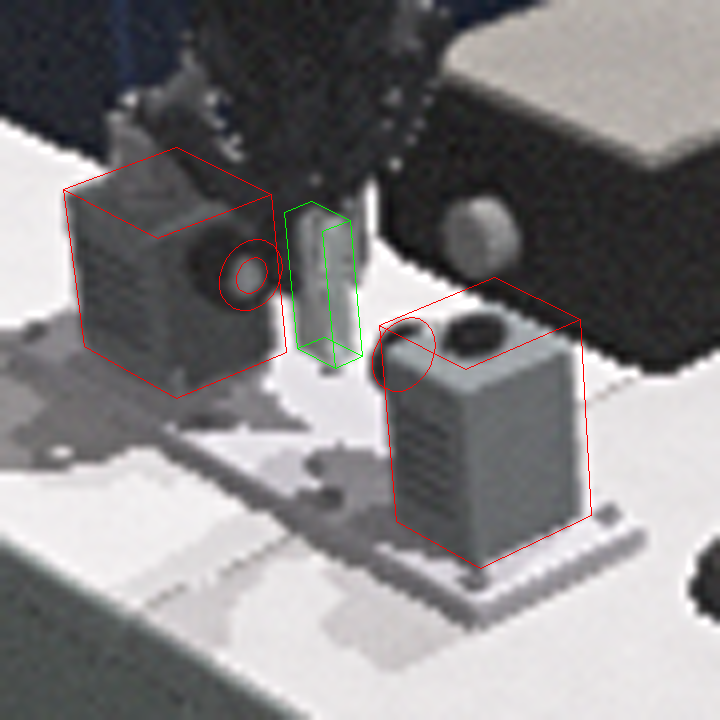

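View pics/o_top.png

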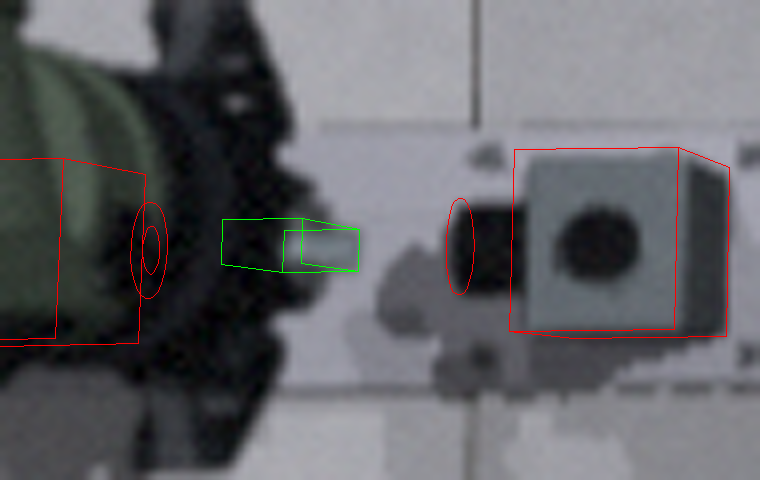

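View pics/w_scene.png

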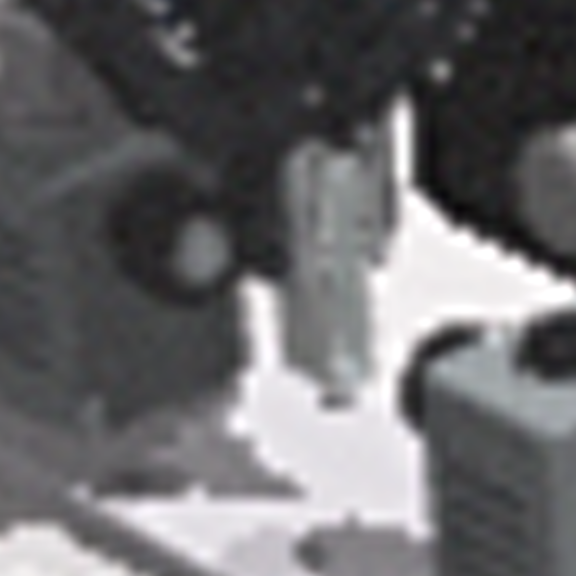

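Emit:
step_arm:
  moves:
    - [[-0.0005, -0.0005, 0], 0]
    - [[-0.0005, -0.0005, 0], 0]
    - [[-0.0005, -0.0005, 0], 0]
    - [[-0.0005, -0.0005, 0], 0]
    - [[-0.0005, -0.0005, 0], 0]
    - [[-0.0005, -0.0005, 0], 0]

```text
time: 17.95
eef_pos: [469.3, 202.4, 79.3]
tcp_rot: [0.497, 0.503, 0.497, -0.503]
force: [-0.5, 0.4, -0.1]
width: 0.139
```

```bash
python3 st.py; python3 - <<'E'
from h import *
hexa=lambda a,h:np.array([[16/np.cos(np.pi/6)*np.cos(a+np.pi/6+k*np.pi/3),16/np.cos(np.pi/6)*np.sin(a+np.pi/6+k*np.pi/3),h] for k in range(6)])
# fit hex angle on both pictures by correlating a hexagon mask (disc excluded) with brightness contrast
for f in ("top0","top3"):
    im=cv2.imread(f"pics/{f}.png").astype(float).mean(2)
    best=[]
    for a in np.arange(0,1.047,.05):
        b=-1e9
        for dx in np.arange(-3,3.1,1):
            for dy in np.arange(-3,3.1,1):
                S=8;m=np.zeros((480*S//8,1))
                def mk(sc):
                    P=hexa(1.558-a,111);P[:,:2]*=sc
                    h=((proj("top",P+[470.2+dx,297+dy,0])-[125,265]+.5)*S).astype(int)
                    q=np.zeros((35*S,35*S),np.uint8);cv2.fillConvexPoly(q,h,255);return cv2.resize(q,(35,35),interpolation=cv2.INTER_AREA)/255.
                i=mk(1)-mk(.75);o=mk(1.25)-mk(1);I=im[265:300,125:160]
                v=(I*i).sum()/i.sum()-(I*o).sum()/o.sum()
                b=max(b,v)
        best.append((round(b,2),round(a,2)))
    print(f,sorted(best)[::-1][:5],min(best))
E
```

```text
17.95 [469.34 202.38  79.29] yaw -0.77 [-0.5  0.4 -0.1] [-0.033 -0.013  0.039] 0.1387481828005238 [ 0.26  0.43 -0.51  0.64 -0.    1.85]Traceback (most recent call last):
  File "<stdin>", line 16, in <module>
  File "<stdin>", line 14, in mk
  File "h.py", line 5, in proj
    k=calibration(c); E=np.array(k["extrinsics"]);K=np.array(k["intrinsics"])
ValueError: time passes only in moves, steps and waits
```

```bash
python3 - <<'E'
import numpy as np,cv2
E=np.array([[-2.38503673e-02,-9.89456496e-01,1.42853082e-01,413.020671],[-9.99705752e-01,2.29730856e-02,-7.78758529e-03,-109.392094],[4.42370078e-03,-1.42996784e-01,-9.89713267e-01,1091.40554]])
def proj(P):
    p=(P-E[:,3])@E[:,:3];s=p[:,:2]/p[:,2:];s=s*(1+.019385*(s**2).sum(1,keepdims=True));return s*433.952+[322.6075,238.8585]
hexa=lambda a,h:np.array([[16/np.cos(np.pi/6)*np.cos(a+np.pi/6+k*np.pi/3),16/np.cos(np.pi/6)*np.sin(a+np.pi/6+k*np.pi/3),h] for k in range(6)])
S=8
for f in ("top0","top3"):
    I=cv2.imread(f"pics/{f}.png").astype(float).mean(2)[265:300,125:160]; best=[]
    for a in np.arange(0,1.047,.05):
        b=-1e9
        for dx in np.arange(-3,3.1,1):
            for dy in np.arange(-3,3.1,1):
                def mk(sc):
                    P=hexa(1.558-a,111);P[:,:2]*=sc
                    h=((proj(P+[470.2+dx,297+dy,0])-[125,265]+.5)*S).astype(int)
                    q=np.zeros((35*S,35*S),np.uint8);cv2.fillConvexPoly(q,h,255);return cv2.resize(q,(35,35),interpolation=cv2.INTER_AREA)/255.
                i=mk(1)-mk(.75);o=mk(1.25)-mk(1)
                b=max(b,(I*i).sum()/i.sum()-(I*o).sum()/o.sum())
        best.append((round(b,2),round(a,2)))
    print(f,sorted(best)[::-1][:5],min(best))
E
```

```text
top0 [(np.float64(30.14), np.float64(0.35)), (np.float64(30.1), np.float64(0.3)), (np.float64(29.38), np.float64(0.45)), (np.float64(29.3), np.float64(0.4)), (np.float64(29.22), np.float64(0.25))] (np.float64(24.32), np.float64(0.9))
top3 [(np.float64(30.56), np.float64(0.3)), (np.float64(30.48), np.float64(0.15)), (np.float64(30.44), np.float64(0.2)), (np.float64(30.3), np.float64(0.25)), (np.float64(30.15), np.float64(0.35))] (np.float64(26.15), np.float64(0.75))
```

```bash
python3 - <<'E'
from workcell import status, robot
s=status.observe(); print(s["time"],s["eef_pos"],s["force"],s["width"],abs(s["qd"]).max())
print(robot.hand_in())
E
```

```text
17.95 [469.33520652 202.3759846   79.28523061] [-0.46803244  0.42340958 -0.12735865] 0.1387481828005238 0.002109367961726755
the job is handed in; nothing more can be done
None
```

I turned the nut to its stop, then lifted the tall cuvette from the pocket at the rack's +x end and handed in while holding it in the gap, at 18 s of the 67 s allowed.

**Nut:** I turned it clockwise until the resisting torque rose from about 0.1 to 1.9 N m. The jaw angle there, about 17°, matched the expected stop. A coarse picture fit put the nut at about 1.2–1.35 rad, against the stop at 1.25.

**Cuvette:** The jaws closed on the two frosted faces only. The opening held at 0.14 from the lift to the end.

**Final hold:**
- **Height:** The TCP stood at (469.3, 202.4, 79.3). By the grasp height, the beam spot 16 mm up the cuvette is at z ≈ 62.
- **Motion and contact:** The joints were still and the outside force was under 1 N.

**Checks that disagreed or were not done:**
- **Position in the gap:** The two cameras disagreed by 1–2 mm on where the cuvette sits relative to the barrels. The nut contact and the scene overlay agreed to about 1 mm. I moved the last 0.5 mm in x and y as a compromise and took no picture after that.
- **Network readings:** For the beam spot against the light path, the networks differed by about +3 mm (top camera) and −3 mm (scene camera) in x, so they average out.
- **Bench model:** The stated box edges fit the picture only to about 1 px (roughly 2 mm).
- **Everything else in place:** The short cuvettes still stood in the rack in the picture after the lift. I did not check the other items one by one at the end.

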